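# Open the touch-latch spares cupboard

### The job

Open the little spares cupboard on the radio desk by hand pressure alone: gently press its closed door inwards near the free edge until the touch catch lets go, then take the finger away so that the door springs ajar by itself. Then put a fingertip behind the ajar door and push it round until it stands open at about a right angle to the cupboard's front, and leave it there. Do not pinch or grip anything, and leave the four small things standing around it undisturbed.

Things in the scene. Friction and masses are not known exactly. Their poses are not given: they have to be found in the camera images.
- cupboard: Small grey sheet-metal cupboard screwed to the desk, 140 mm deep (own x), 200 mm wide (own y), 210 mm high, walls 10 mm; origin at the centre of its underside. Its open front is at own x = -70 mm and faces own -x; the door stands before it with a 12 mm gap. The front looks away from the robot and to its right.
- door (a joint): Angle (rad) of the handleless wooden door about its upright hinge: 0 shut and latched; negative pressed in; positive opening outwards. Pressing to about -0.03 (6 mm near the free edge, 2 to 4 N) frees the catch; hard stop -0.055. Let go, it springs to about 0.53 in half a second. From there it moves freely, damped, stays where left; stop 1.75. It does not latch again.
- door_press (a point): Point on the outer face of the door, 160 mm from the hinge and 36 mm in from the free edge, 175 mm above the desk (38 mm below the door's top edge): a good place to press. Moves with the door.
- door_hinge (a point): Point on the upright hinge axis, in the plane of the door's outer face, 175 mm above the desk, at own (-94, +98) mm of the cupboard. The plain door is 196 mm wide, 12 mm thick (behind the outer face) and spans heights 3 to 213 mm; shut, it runs from here along the cupboard's -y. Opening, its free edge swings towards the cupboard's -x.
- door_edge (a point): Point at the free edge of the door on its outer face, 196 mm from the hinge, 175 mm above the desk. Moves with the door.
- tube: Bystander: upright glass vacuum tube with silver getter band and black base, 32 mm across, 82 mm high; origin at the centre of its underside.
- insulator: Bystander: egg-shaped grey ceramic insulator standing on end, 56 mm across, 64 mm high; origin at the centre of its underside.
- mic_head: Bystander: chrome desk-microphone head standing on its collar, 58 mm across, 90 mm high; origin at the centre of its underside.
- plug: Bystander: nickel antenna connector plug standing upright, 20 mm across, 38 mm high; origin at the centre of its underside.

How it is judged:
By the outcome, as a careful person would: the job done as asked, in the order asked, and still so for the second after the job is handed in, with the robot touching nothing.
It also fails if it takes over 51 s, if anything falls off the work surface, if the arm or the gripper's body presses on something with over 40 N, if the wrist force passes 120 N, or if a joint passes its speed limit or range.

### The arm

A 6-joint arm with a two-finger parallel gripper is mounted at the origin on the work surface. World frame = base frame: x ahead of the robot, y to its left, z up, the work surface at z = 0. Lengths are in m, angles in rad, forces in N, time in s.
With the tool pointing down it reaches from about 0.25 to 0.85 m from the base axis. Payload 12.5 kg.
Tool frame: the origin (TCP) lies midway between the tips of the shut fingers; the grasp point (between the pads) lies env.hold_point_z behind it (env.hold_point_z is the distance from the TCP to the grasp point, in m); z points along the fingers, y is the line along which they close (so a half turn about z gives the same grasp; the last joint's range is limited). The gripper opens to 93 mm and grips with 3 to 60 N. Pads are 15 mm wide; open, the fingers measure 128 mm over their backs; the gripper's body (75 mm by 188 mm) begins 65 mm behind the grasp point.
Start: joints at [1.019, 0.351, 1.652, -0, 1.139, -0.085], TCP at [0.247, 0.491, 0.219] pointing down, gripper open.
Joint ranges: [-2.75, 2.75], [-0.79, 2.1], [0.01, 2.65], [-1.57, 4.71], [0.07, 3.14], [-2.87, 2.87]. Speed limits (rad/s): [2.22, 2.22, 2.79, 3.14, 3.14, 3.14].

### API

Orientations are given as a unit quaternion [w, x, y, z].
In Python, from workcell import env, get_image, camera_params gives the robot as it stands.
- The arm moves only by the tool carry_out, never from a script. Its argument "deltas" is text: rows parted by semicolons, each of 5 numbers parted by spaces: the shift along the world's x, y, z in units of 50 mm (1.0 is 50 mm), then the turn about the world's z in units of 6 degrees (1.0 is 6 degrees), then the opening, from -1 (shut) to 1 (fully open). A call has 1 to 12 rows; each row is the pose to reach, as a shift and turn from the pose commanded when the call began; what a row does not reach only later rows make up. A row lasts 1/8 s, in which the tool goes at most 62.5 mm and 10.7 degrees, less where a joint would pass 70% of its speed; a pose out of reach is approached as far as the arm can. A call with a gripper value outside its range is refused whole. The fingers move at their own pace and stop on an object; "grip_force" is the grip in N (left out, the last holds). Time passes only in rows, so rows that repeat a pose let the fingers close. It gives the time, the measured TCP pose, the force, the opening and the grip force at its end, in the units of the state.
- env.sense(): the state, without advancing time (a new reading comes with each control period).
- get_image(name): name is "side" or "top" or "wrist"; returns the picture (400x640x3 uint8, red, green, blue); there is no depth.
- camera_params(name): a dict with "fx", "fy", "cx", "cy" (pixels), "dist" ([k1, k2, p1, p2, k3] as OpenCV has them; the pictures are not rectified), "R" (3x3) and "t" (3): a world point X has camera coordinates R X + t. Camera axes: x right, y down, z forward; pixel columns grow to the right and rows downward; lengths in m; the calibration is good to about 2 mm. A picture is of the moment at which its call begins: read the wrist's pose just before it. camera_params takes no time and is no camera call; for the wrist camera it gives the pose at the moment of the call.
- env.sign_off(): hands the job in; it is judged then, once.
The state is a dict: "time_s": time; "joint_positions": joint angles; "joint_velocities": joint speeds; "joint_efforts": joint torques, N m; "tool_pos": TCP position; "eef_rot": TCP orientation; "force": force on the tool from outside, world axes, zero at the start; "wrist_torque": the same for the moment, N m; "grip_width": opening from 0.0 (shut) to 1.0 (fully open); "grip_force": force on a finger pad.
Only numpy, scipy, OpenCV 4.12 (cv2) and the standard library are available. Lean on these libraries where they do the work, as an engineer would, in place of code of your own. Each camera call takes 0.05 s, during which the arm holds its last target. There are 200 camera calls.

## Working session

There is one attempt and no reset: what is moved stays moved. The work goes in short steps, Python scripts to look and compute and a tool call to move; the robot and the scene stay as the last step left them, time stands still between calls to the robot, and variables do not carry over. Pictures are saved under pics/ and viewed, at most 10 in all, crops included, and the job is handed in when it is done.

Besides the shell and the picture viewer there is one more tool, called after "Call:" by a JSON object that holds its "method" and its "body". carry_out: Moves the arm, as the interface text tells. Its arguments: {"type":"object","properties":{"deltas":{"type":"string"},"grip_force":{"type":"number"}},"required":["deltas"]}

```bash
mkdir -p pics
python3 - <<'E'
from workcell import env,get_image,camera_params
import cv2,numpy as np
for n in("side","top"):
    im=get_image(n);cv2.imwrite(f"pics/{n}0.png",im[:,:,::-1]);p=camera_params(n)
    print(n,p['fx'],p['dist'],"pos",(-np.array(p['R']).T@p['t']).round(3),np.array(p['R']).round(2).tolist())
s=env.sense();print(s['time_s'],s['tool_pos'],s['eef_rot'],s['force'],s['grip_width'],env.hold_point_z)
E
```

```text
side 514.3665208893532 [-0.07411661  0.          0.          0.          0.        ] pos [ 0.492 -0.716  0.653] [[0.99, -0.14, 0.01], [-0.07, -0.6, -0.8], [0.12, 0.79, -0.6]]
top 473.1727784068606 [-0.07978893  0.          0.          0.          0.        ] pos [0.433 0.028 0.98 ] [[-0.02, -1.0, -0.01], [-0.98, 0.03, -0.18], [0.18, 0.01, -0.98]]
0.1 [0.24735455 0.49091105 0.21815896] [-1.71693916e-04  2.31302812e-01  9.72881672e-01 -4.81618246e-04] [-0.32846652 -0.0115276  -0.25767593] 1.000368739311875 0.0188
```

View pics/side0.png

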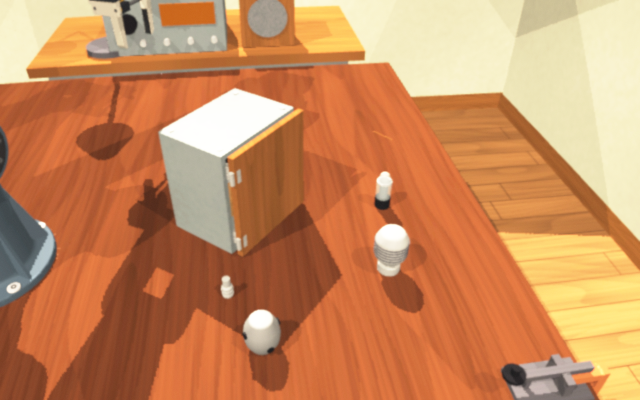

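View pics/top0.png

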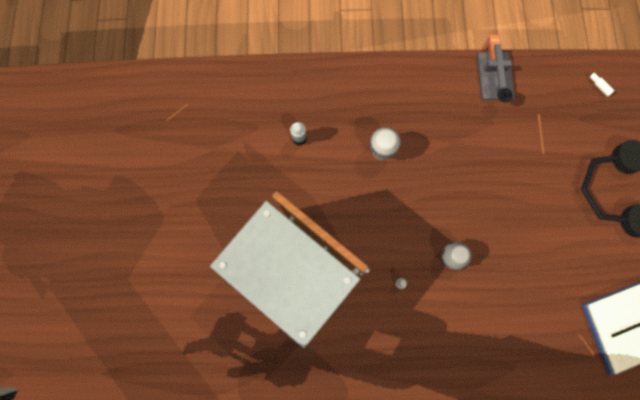

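The pictures show the shut door, with its hinge at top-view pixel (366,270), nearest the robot's right, and its free edge at (275,194). The bystanders are at (401,284) plug, (456,256) insulator, (385,143) mic head and (298,133) tube.

```bash
cat > h.py <<'E'
import cv2,numpy as np
from workcell import env,get_image,camera_params
def ray(n,uv,z):
    p=camera_params(n);K=np.array([[p['fx'],0,p['cx']],[0,p['fy'],p['cy']],[0,0,1]])
    q=cv2.undistortPoints(np.array(uv,float).reshape(-1,1,2),K,np.array(p['dist'])).reshape(-1,2)
    R=np.array(p['R']);c=-R.T@p['t'];d=np.c_[q,np.ones(len(q))]@R
    return c+d*((z-c[2])/d[:,2])[:,None]
E
python3 - <<'E'
from h import *
im=cv2.imread("pics/top0.png");hsv=cv2.cvtColor(im,cv2.COLOR_BGR2HSV)
m=((hsv[...,1]<60)&(hsv[...,2]>120)).astype(np.uint8)*255
m=cv2.morphologyEx(m,cv2.MORPH_CLOSE,np.ones((9,9)))
c=max([c for c in cv2.findContours(m,0,2)[0] if cv2.boundingRect(c)[0]<400],key=cv2.contourArea)
P=ray("top",c[:,0,:],.21)[:,:2]
r=cv2.minAreaRect((P*1000).astype(np.float32));print("rect",r,cv2.boxPoints(r).round(0).tolist())
mo=cv2.inRange(hsv,(8,120,150),(22,255,255));mo[:180]=0
c=max(cv2.findContours(mo,0,2)[0],key=cv2.contourArea)
r=cv2.minAreaRect((ray("top",c[:,0,:],.213)[:,:2]*1000).astype(np.float32));print("door",r,cv2.boxPoints(r).round(0).tolist())
for n,uv,z in(("plug",(401,284),.038),("ins",(457,256),.045),("mic",(385,142),.06),("tube",(298,128),.08)):print(n,ray("top",[uv],z).round(3))
for n,uv,z in(("plug",(228,297),.0),("ins",(262,352),.01),("mic",(388,272),.0),("tube",(382,206),.0)):print(n,ray("side",[uv],z).round(3))
E
```

```text
rect ((463.6246337890625, 90.70854187011719), (203.2916259765625, 162.0760498046875), 48.515987396240234) [[336.0, 68.0], [457.0, -39.0], [592.0, 113.0], [470.0, 221.0]]
door ((522.2138061523438, 40.43770980834961), (194.81199645996094, 12.92269229888916), 48.6775016784668) [[453.0, -28.0], [463.0, -37.0], [591.0, 109.0], [582.0, 118.0]]
plug [[ 0.433 -0.116  0.038]]
ins [[ 0.484 -0.229  0.045]]
mic [[ 0.717 -0.095  0.06 ]]
tube [[0.744 0.079 0.08 ]]
plug [[ 0.438 -0.129  0.   ]]
ins [[ 0.487 -0.252  0.01 ]]
mic [[ 0.717 -0.107  0.   ]]
tube [[0.751 0.076 0.   ]]
```

Call:
{"method": "carry_out", "body": {"deltas": "0 0 0.6 0 -1; 1 -0.7 0.6 -0.5 -1; 2 -1.4 0.6 -1 -1; 3 -2.1 0.6 -1.5 -1; 4 -2.8 0.6 -2 -1; 5 -3.5 0.6 -2.4 -1; 6 -4.2 0.6 -2.4 -1; 7 -4.9 0.6 -2.4 -1; 8 -5.8 0.6 -2.4 -1; 8.2 -6.8 0 -2.4 -1; 8.2 -7.8 -0.6 -2.4 -1; 8.2 -8.6 -1 -2.4 -1"}}

```text
time_s: 1.6
tool_pos: [0.6567, 0.0591, 0.1666]
eef_rot: [-0.001, 0.352, 0.936, -0.0]
force: [0.5, 0.5, -0.1]
grip_width: 0.008
grip_force: 0.0
```

Call:
{"method": "carry_out", "body": {"deltas": "-0.6 -0.03 0 0 -1; -1.2 -0.06 0 0 -1; -1.36 0.08 0 0 -1; -1.51 0.23 0 0 -1; -1.51 0.23 0 0 -1"}}

```text
time_s: 2.22
tool_pos: [0.5822, 0.0735, 0.1686]
eef_rot: [0.0, 0.351, 0.936, 0.0]
force: [-0.1, -0.4, -0.2]
grip_width: 0.002
grip_force: 0.0
```

Run:
```python
from h import *
im=get_image("top");cv2.imwrite("pics/top1.png",cv2.resize(im[100:300,200:460,::-1],None,fx=3,fy=3))
s=env.sense();print(s['tool_pos'],s['force'])
```

```text
[0.58244106 0.07319263 0.16863391] [-0.13476698  0.53564901  0.8518082 ]
```

View pics/top1.png

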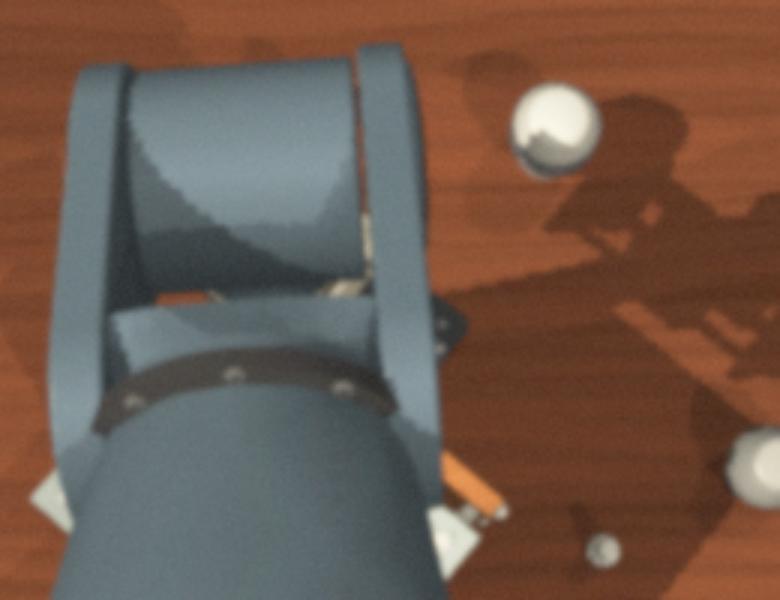

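The top view is blocked by the wrist; only the door's hinge end shows, at crop (505,515), and it is still shut. I'll move in slowly and watch the force.

Call:
{"method": "carry_out", "body": {"deltas": "-0.03 0.026 0 0 -1; -0.06 0.053 0 0 -1; -0.075 0.066 0 0 -1; -0.075 0.066 0 0 -1"}}

```text
time_s: 2.78
tool_pos: [0.5782, 0.0759, 0.1686]
eef_rot: [-0.0, 0.351, 0.936, -0.0]
force: [0.3, 0.1, 0.2]
grip_width: 0.004
grip_force: 0.0
```

Call:
{"method": "carry_out", "body": {"deltas": "-0.015 0.013 0 0 -1; -0.03 0.026 0 0 -1; -0.045 0.04 0 0 -1; -0.045 0.04 0 0 -1"}}

```text
time_s: 3.28
tool_pos: [0.5762, 0.0777, 0.1687]
eef_rot: [0.0, 0.351, 0.936, -0.0]
force: [3.6, -3.1, -1.7]
grip_width: 0.011
grip_force: 2.4
```

Call:
{"method": "carry_out", "body": {"deltas": "0 0 0 0 -1; 0 0 0 0 -1"}}

```text
time_s: 3.52
tool_pos: [0.5762, 0.0777, 0.1687]
eef_rot: [0.0, 0.351, 0.936, -0.0]
force: [3.5, -4.1, -1.4]
grip_width: 0.006
grip_force: 2.6
```

Run:
```python
from h import *
F=[]
for i in range(5):
    im=get_image("side");F.append(env.sense()['force'])
print(np.round(F,1),env.sense()['tool_pos'])
cv2.imwrite("pics/side1.png",cv2.resize(im[60:270,150:400,::-1],None,fx=2.8,fy=2.8))
```

```text
[[ 3.8 -4.1 -0.2]
 [ 4.  -4.  -1.2]
 [ 4.  -4.1 -2. ]
 [ 3.8 -3.9 -1.8]
 [ 4.1 -4.2 -1.2]] [0.57621865 0.0777575  0.16871889]
```

View pics/side1.png

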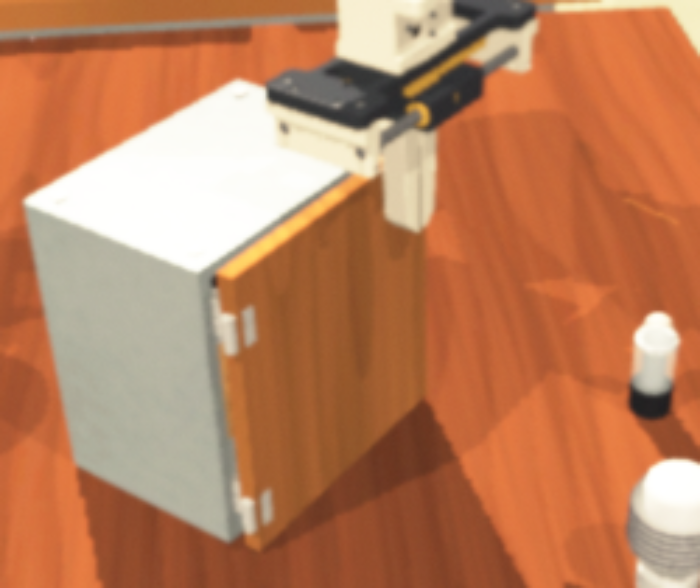

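Side view: the finger rests on the door near its free edge (crop 405,215) with a steady 5.7 N, above the catch's 2–4 N. I'll withdraw quickly.

Call:
{"method": "carry_out", "body": {"deltas": "0.93 -0.8 0 0 -1; 1.86 -1.6 0 0 -1; 2.4 -2 0.3 0 -1; 2.4 -2 1 0 -1; 2.4 -2 1.9 0 -1; 2.4 -2 1.9 0 -1; 2.4 -2 1.9 0 -1; 2.4 -2 1.9 0 -1"}}

```text
time_s: 4.78
tool_pos: [0.6954, -0.0218, 0.2621]
eef_rot: [-0.001, 0.351, 0.936, -0.0]
force: [-0.3, 0.3, 0.2]
grip_width: 0.003
grip_force: 0.0
```

Run:
```python
from h import *
im=get_image("side");s=env.sense();print(s['tool_pos'],s['force'])
cv2.imwrite("pics/side2.png",cv2.resize(im[60:270,150:430,::-1],None,fx=2.7,fy=2.7))
```

```text
[ 0.69548288 -0.02185657  0.26223002] [ 0.408128    0.44797925 -0.05587802]
```

View pics/side2.png

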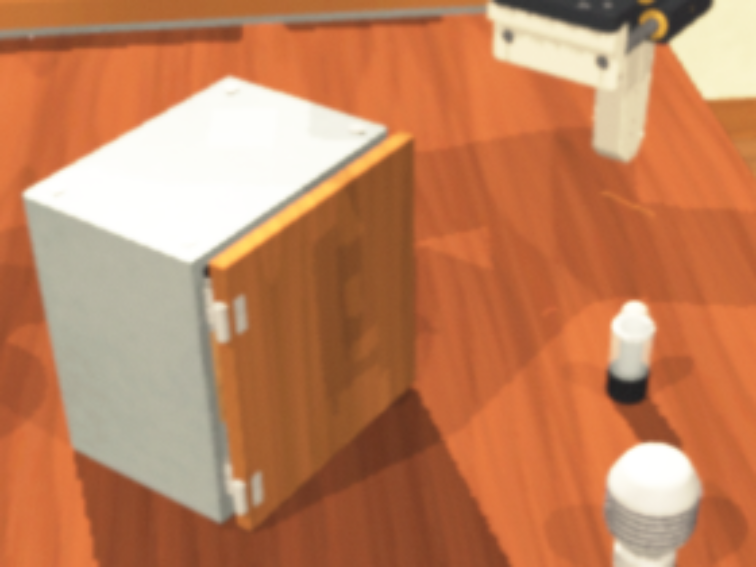

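The door is still shut: its free edge at crop (412,135) lies parallel to the cupboard's front, so the press was too shallow. I'll press again, deeper and in small steps.

Call:
{"method": "carry_out", "body": {"deltas": "0 0 -0.9 0 -1; -0.6 0.5 -1.9 0 -1; -1.5 1.25 -1.9 0 -1; -2.1 1.73 -1.9 0 -1; -2.3 1.91 -1.9 0 -1; -2.37 1.974 -1.9 0 -1; -2.4 2 -1.9 0 -1; -2.415 2.013 -1.9 0 -1; -2.43 2.026 -1.9 0 -1; -2.43 2.026 -1.9 0 -1; -2.43 2.026 -1.9 0 -1"}}

```text
time_s: 6.2
tool_pos: [0.5755, 0.0785, 0.1686]
eef_rot: [0.001, 0.352, 0.936, 0.0]
force: [5.0, -2.2, -1.3]
grip_width: -0.0
grip_force: 2.6
```

Call:
{"method": "carry_out", "body": {"deltas": "-0.015 0.013 0 0 -1; -0.03 0.026 0 0 -1; -0.045 0.039 0 0 -1; -0.045 0.039 0 0 -1"}}

```text
time_s: 6.7
tool_pos: [0.5722, 0.0812, 0.1686]
eef_rot: [-0.0, 0.351, 0.936, -0.0]
force: [2.1, -0.7, -0.7]
grip_width: 0.005
grip_force: 1.4
```

The force dropped from about 5 to 2 N with about 4 mm of travel, so the catch has probably let go. I'll withdraw.

Call:
{"method": "carry_out", "body": {"deltas": "0.93 -0.8 0 0 -1; 1.86 -1.6 0 0 -1; 2.6 -2.1 0.3 0 -1; 2.6 -2.1 1 0 -1; 2.6 -2.1 1.9 0 -1; 2.6 -2.1 1.9 0 -1; 2.6 -2.1 1.9 0 -1; 2.6 -2.1 1.9 0 -1"}}

```text
time_s: 7.7
tool_pos: [0.7016, -0.0236, 0.262]
eef_rot: [-0.001, 0.351, 0.936, -0.0]
force: [-0.6, 0.8, -0.3]
grip_width: 0.008
grip_force: 0.0
```

Run:
```python
from h import *
im=get_image("side");s=env.sense();print(s['tool_pos'],s['force'])
cv2.imwrite("pics/side3.png",im[:,:,::-1])
```

```text
[ 0.70171602 -0.02362094  0.26219073] [-0.25656867 -0.33959605 -1.03714163]
```

View pics/side3.png

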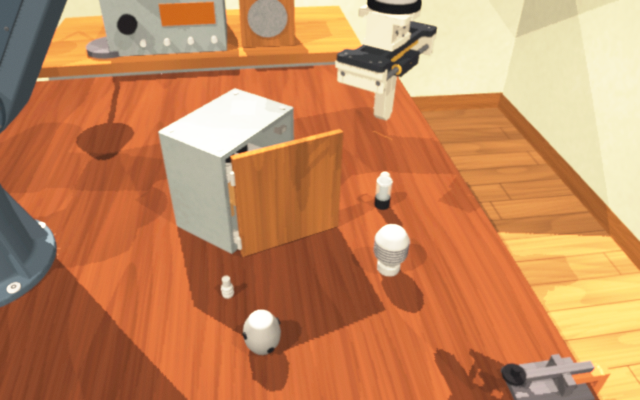

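The door now stands ajar: top hinge corner near (233,156), top free edge at (342,132). Next I'll work out the path behind it.

Run:
```python
from h import *
p=ray("side",[(342,132),(235,157)],.213)[:,:2]*1000;print(p.round(),np.degrees(np.arctan2(*(p[0]-p[1])[::-1])))
t=env.sense()['tool_pos'][:2]*1000
H=np.array([463,-37]);f=lambda a,c,r=155:H+r*np.array([np.cos(a),np.sin(a)])+c*np.array([-np.sin(a),np.cos(a)])
q=f(np.radians(18.3),47);print(q,(q-t)/50)
for a in(18,10,0,-10,-20,-25,-30,-34,-37,-39,-41):print(a,((f(np.radians(a),21)-q)/50).round(2),round((a-18)/6,1))
```

```text
[[648.  21.]
 [469. -34.]] 17.100691255851512
[595.4033036   56.29182812] [-2.12625433  1.59825539]
18 [ 0.17 -0.51] 0.0
10 [ 0.33 -0.91] -1.3
0 [ 0.45 -1.45] -3.0
-10 [ 0.48 -1.99] -4.7
-20 [ 0.41 -2.53] -6.3
-25 [ 0.34 -2.8 ] -7.2
-30 [ 0.25 -3.05] -8.0
-34 [ 0.16 -3.25] -8.7
-37 [ 0.08 -3.4 ] -9.2
-39 [ 0.03 -3.49] -9.5
-41 [-0.03 -3.58] -9.8
```

Call:
{"method": "carry_out", "body": {"deltas": "-0.7 0.6 0 -1.5 -1; -1.4 1.1 0 -3 -1; -2.1 1.6 0 -4.5 -1; -2.1 1.65 0 -5 -1; -2.1 1.65 0 -5 -1; -2.1 1.65 -1 -5 -1; -2.1 1.65 -1.9 -5 -1; -2.1 1.65 -1.9 -5 -1"}}

```text
time_s: 8.75
tool_pos: [0.5956, 0.0583, 0.1655]
eef_rot: [-0.003, 0.581, 0.814, -0.002]
force: [0.7, 0.1, 0.2]
grip_width: 0.005
grip_force: 0.0
```

Call:
{"method": "carry_out", "body": {"deltas": "0.1 -0.3 0 0 -1; 0.17 -0.52 0 0 -1; 0.25 -0.71 0 -0.7 -1; 0.33 -0.91 0 -1.3 -1; 0.4 -1.2 0 -2.1 -1; 0.45 -1.47 0 -3 -1; 0.47 -1.74 0 -3.8 -1; 0.48 -2.02 0 -4.7 -1; 0.45 -2.28 0 -5.5 -1; 0.41 -2.55 0 -6.3 -1; 0.34 -2.82 0 -7.2 -1; 0.28 -3 0 -7.7 -1"}}

```text
time_s: 10.25
tool_pos: [0.6119, -0.0929, 0.1703]
eef_rot: [0.001, 0.855, 0.519, 0.001]
force: [0.4, 0.9, 1.6]
grip_width: 0.005
grip_force: 0.4
```

Run:
```python
from h import *
im=get_image("side");s=env.sense();print(s['tool_pos'],s['force'])
cv2.imwrite("pics/side4.png",im[:,:,::-1])
```

```text
[ 0.61145724 -0.09350784  0.16997788] [-0.24851083 -0.2072702  -0.71048466]
```

View pics/side4.png

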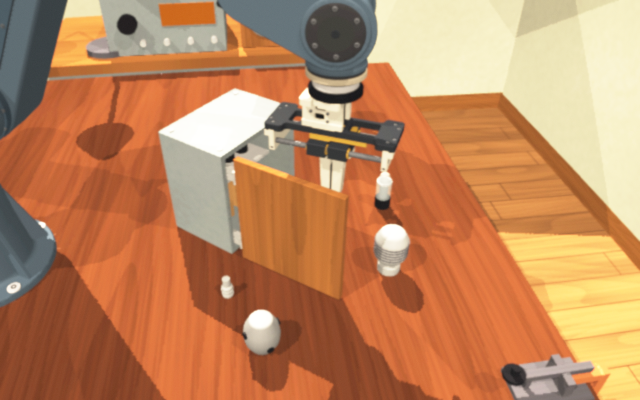

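The door is well round, with its free top corner at (346,196) and hinge corner at (236,158), and the bystanders stand untouched. Now the last 12° slowly.

Run:
```python
from h import *
p=ray("side",[(346,195),(236,158)],.213)[:,:2]*1000;print(p.round(),np.degrees(np.arctan2(*(p[0]-p[1])[::-1])), np.linalg.norm(p[0]-p[1]))
```

```text
[[ 622. -152.]
 [ 470.  -37.]] -36.959588975213485 190.37125092286703
```

Call:
{"method": "carry_out", "body": {"deltas": "-0.04 -0.08 0 -0.3 -1; -0.08 -0.16 0 -0.6 -1; -0.12 -0.24 0 -0.9 -1; -0.16 -0.32 0 -1.2 -1; -0.2 -0.39 0 -1.5 -1; -0.24 -0.45 0 -1.7 -1; -0.27 -0.51 0 -1.9 -1; -0.29 -0.55 0 -2 -1; -0.31 -0.58 0 -2 -1; -0.31 -0.58 0 -2 -1"}}

```text
time_s: 11.55
tool_pos: [0.5957, -0.1204, 0.1686]
eef_rot: [-0.0, 0.904, 0.428, -0.0]
force: [-0.7, -0.5, 0.1]
grip_width: 0.007
grip_force: 0.0
```

Run:
```python
from h import *
im=get_image("side");s=env.sense();print(s['tool_pos'],s['force'])
cv2.imwrite("pics/side5.png",cv2.resize(im[100:320,200:430,::-1],None,fx=2.7,fy=2.7))
```

```text
[ 0.59573188 -0.12033078  0.16862736] [-0.10590757 -0.13732943 -0.15199682]
```

View pics/side5.png

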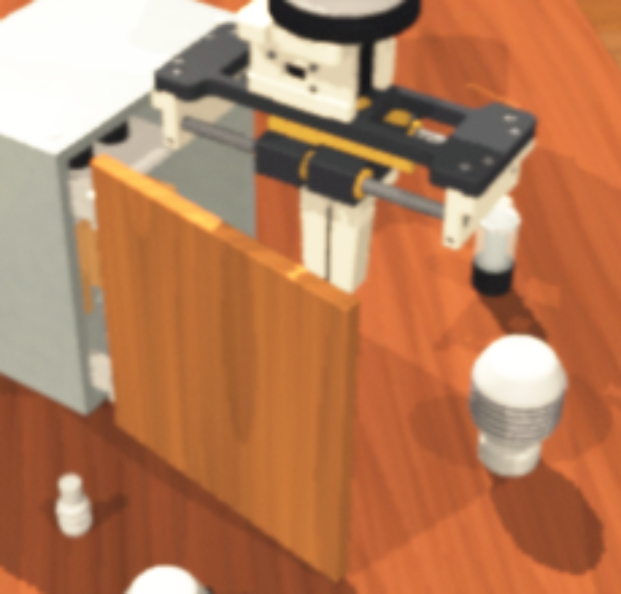

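Door's outer top edge runs from crop (97,165) to (342,306), close to a right angle and apparently no longer touched. I'll back off, rise clear and measure.

Call:
{"method": "carry_out", "body": {"deltas": "0.3 0.35 0 0 -1; 0.6 0.7 0 0 -1; 0.7 0.8 0.6 0 -1; 0.7 0.8 1.5 0 -1; 0.7 0.8 2 0 -1; 0.7 1.6 2 0 -1; 0.7 2.6 2 0 -1; 0.5 3.6 2 0 -1; 0.5 4.6 2 0 -1; 0.5 5.6 2 0 -1; 0.5 6.6 2 0 -1; 0.5 6.6 2 0 -1"}}

```text
time_s: 13.1
tool_pos: [0.6203, 0.2143, 0.2682]
eef_rot: [-0.0, 0.903, 0.43, -0.0]
force: [-0.3, -0.3, 0.6]
grip_width: 0.01
grip_force: 0.0
```

Run:
```python
from h import *
im=get_image("top");s=env.sense();print(s['time_s'],s['tool_pos'],s['force'])
b=im[:,:,::-1].copy();cv2.imwrite("pics/top2.png",b)
hsv=cv2.cvtColor(b,cv2.COLOR_BGR2HSV);mo=cv2.inRange(hsv,(8,120,150),(22,255,255));mo[:180]=0
for c in sorted(cv2.findContours(mo,0,2)[0],key=cv2.contourArea)[-2:]:
    print(cv2.boundingRect(c));r=cv2.minAreaRect((ray("top",c[:,0,:],.213)[:,:2]*1000).astype(np.float32));print(r)
b=get_image("side")[:,:,::-1].copy();cv2.imwrite("pics/side6.png",b)
```

```text
13.15 [0.62053102 0.21223756 0.26825188] [ 0.44765741  0.62564213 -0.53998465]
(444, 190, 5, 6)
((580.1931762695312, -171.59518432617188), (4.171883583068848, 10.397014617919922), 67.88703918457031)
(364, 221, 52, 45)
((500.96875, -74.32078552246094), (12.66614055633545, 106.16548156738281), 39.975704193115234)
```

View pics/top2.png

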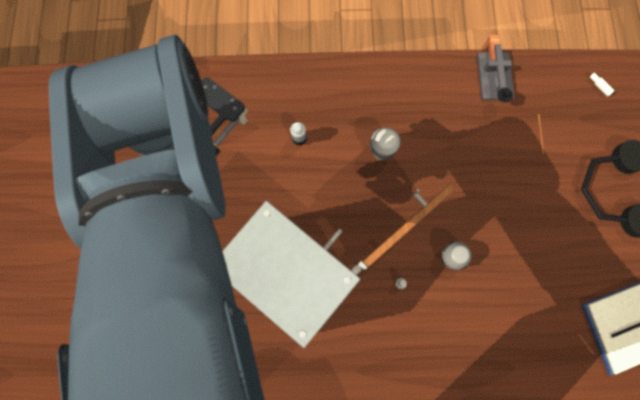

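Bystanders sit as before; the door runs from (362,268) to (451,187) and has gone somewhat past square. I'll check with its long edge.

Run:
```python
from h import *
p=ray("top",[(451,187),(364,268)],.213)[:,:2]*1000;v=p[0]-p[1];print(p.round(),np.linalg.norm(v),48.7-np.degrees(np.arctan2(v[1],v[0])))
p=ray("side",[(326.7,213),(236,160)],.213)[:,:2]*1000;v=p[0]-p[1];print(p.round(),np.linalg.norm(v),48.7-np.degrees(np.arctan2(v[1],v[0])))
```

```text
[[ 589. -181.]
 [ 460.  -31.]] 197.87195140928213 97.95047232226202
[[ 589. -188.]
 [ 470.  -43.]] 187.41112329820876 99.35266399176408
```

About 98.5°: the door coasted past square. There is ample time, so I'll nudge it back very slowly from its outer side with the fingertip.

Call:
{"method": "carry_out", "body": {"deltas": "-0.24 -1 0 0 -1; -0.5 -2 0 0 -1; -0.75 -3 0 0 -1; -1 -4 0 0 -1; -1.2 -5 0 0 -1; -1.45 -6 0 0 -1; -1.7 -7 0 0 -1; -1.9 -7.85 0 0 -1; -1.9 -7.85 0 0 -1; -1.9 -7.85 -1 0 -1; -1.9 -7.85 -2 0 -1; -1.9 -7.85 -2 0 -1"}}

```text
time_s: 14.7
tool_pos: [0.5241, -0.1819, 0.1662]
eef_rot: [-0.002, 0.904, 0.428, -0.002]
force: [-0.0, -0.6, 0.7]
grip_width: 0.004
grip_force: 0.0
```

Call:
{"method": "carry_out", "body": {"deltas": "0.15 0.13 0 0 -1; 0.3 0.25 0 0 -1; 0.42 0.35 0 0 -1; 0.47 0.4 0 0 -1; 0.52 0.44 0 0 -1; 0.56 0.475 0 0 -1; 0.6 0.51 0 0 -1; 0.64 0.545 0 0 -1; 0.68 0.58 0 0 -1; 0.72 0.61 0 0 -1; 0.75 0.635 0 0 -1; 0.77 0.65 0 0 -1"}}

```text
time_s: 16.2
tool_pos: [0.5643, -0.1502, 0.1686]
eef_rot: [-0.0, 0.904, 0.428, -0.0]
force: [0.3, 0.1, 0.2]
grip_width: 0.007
grip_force: 0.1
```

Call:
{"method": "carry_out", "body": {"deltas": "0.02 0.015 0 0 -1; 0.035 0.03 0 0 -1; 0.05 0.045 0 0 -1; 0.06 0.055 0 0 -1; 0.06 0.055 0 0 -1"}}

```text
time_s: 16.82
tool_pos: [0.5673, -0.1475, 0.1686]
eef_rot: [0.0, 0.904, 0.428, 0.0]
force: [0.4, -0.1, 0.3]
grip_width: 0.005
grip_force: 0.0
```

Call:
{"method": "carry_out", "body": {"deltas": "-0.3 -0.25 0 0 -1; -0.75 -0.65 0 0 -1; -0.85 -0.7 1 0 -1; -0.85 -0.7 2 0 -1; -0.85 0.2 2.1 0 -1; -0.75 1.2 2.1 0 -1; -0.4 2.3 2.1 0 -1; -0.1 3.4 2.1 0 -1; 0.3 4.5 2.1 0 -1; 0.7 5.6 2.1 0 -1; 1 6.7 2.1 0 -1; 1 6.9 2.1 0 -1"}}

```text
time_s: 18.32
tool_pos: [0.6171, 0.1992, 0.2729]
eef_rot: [-0.0, 0.903, 0.429, -0.0]
force: [-0.4, -0.6, -0.3]
grip_width: 0.007
grip_force: 0.0
```

Run:
```python
from h import *
im=get_image("top");s=env.sense();print(s['time_s'],s['tool_pos'],s['force'])
b=im[:,:,::-1].copy()
hsv=cv2.cvtColor(b,cv2.COLOR_BGR2HSV);mo=cv2.inRange(hsv,(5,110,110),(22,255,255));mo[:180]=0
for c in sorted(cv2.findContours(mo,0,2)[0],key=cv2.contourArea)[-2:]:
    print(cv2.boundingRect(c));r=cv2.minAreaRect((ray("top",c[:,0,:],.213)[:,:2]*1000).astype(np.float32));print(r)
cv2.imwrite("pics/top3.png",cv2.hconcat([b[90:310,230:480]]).repeat(2,0).repeat(2,1))
```

```text
18.375 [0.61680615 0.19877664 0.27306923] [-0.07259851  0.69484531 -0.50422981]
(0, 180, 92, 220)
((443.4106140136719, 497.55853271484375), (373.2493591308594, 165.27020263671875), 4.51790189743042)
(248, 213, 313, 187)
((369.92205810546875, -101.54202270507812), (241.4966278076172, 478.989990234375), 18.650362014770508)
```

View pics/top3.png

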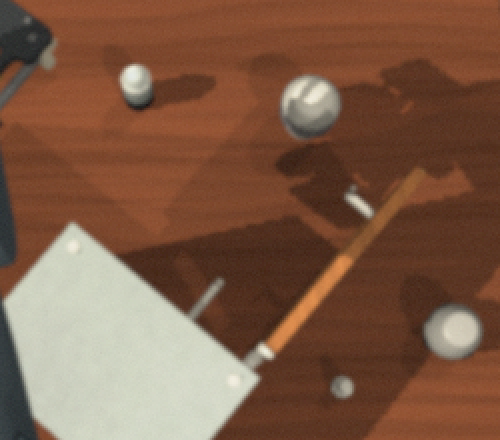

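Door's top now runs from crop (268,350) to (419,173), i.e. full-image (364,265) to (439.5,176.5); bystanders are at the same pixels as at the start.

Run:
```python
from h import *
p=ray("top",[(439.5,176.5),(364,265)],.213)[:,:2]*1000;v=p[0]-p[1];a=48.7-np.degrees(np.arctan2(v[1],v[0]));print(np.linalg.norm(v),a)
if abs(a-90)<4: print(env.sign_off())
```

```text
194.21926931586532 91.4087314347172
the job is handed in; nothing more can be done
None
```

The job is handed in: the touch catch let go on the second, deeper press and the door sprang ajar by itself; my push took it to about 98°, so I nudged it back from outside to about 91° by the camera, and the four bystanders look undisturbed.

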